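# Show the calibration plate to the scanner

## Robot

A 6-joint arm with a two-finger parallel gripper is mounted at the origin on a cart in front of the work surface, level with it; the furniture and walls round the work are solid. World frame = base frame: x ahead of the robot, y to its left, z up, the work surface at z = 0. Lengths are in m, angles in degrees, forces in N, time in s.
With the tool pointing down it reaches from about 0.4 to 0.825 m from the base axis. Payload 7 kg.
Tool frame: the origin (TCP) lies at the very end of the fingers, on their centre line; the grasp point (between the pads) lies hold_point_z behind it (hold_point_z is the distance from the TCP to the grasp point, in m); z points along the fingers, y is the line along which they close (so a half turn about z gives the same grasp; the last joint's range is limited). The gripper opens to 88 mm and grips with 3 to 60 N. Pads are 19 mm wide; open, the fingers measure 130 mm over their backs; the gripper's body (78 mm by 193 mm) begins 47 mm behind the grasp point.
Start: joints at [-50.472, 20.546, 0.682, 0, -70.136, -16.507], TCP at [0.264, -0.621, 0.227] pointing down, gripper open.
Joint ranges: [-176.03, 176.03], [-82.01, 121.73], [-58.28, 71.71], [-173.87, 95.51], [-174.79, -0.11], [-173.66, 173.66]. Speed limits (degrees/s): [136.94, 136.94, 172.46, 180, 180, 180].

## Interface

Orientations are given as [roll, pitch, yaw] about the fixed x, y, z axes, in that order (R = Rz(yaw) Ry(pitch) Rx(roll)).
In Python, from plant import get_obs, snapshot, close_job, hold_point_z gives the robot as it stands.
- The arm moves only by the tool play_rows, never from a script. Its argument "commands" is a list that holds one entry, the list of rows, each a list of 7 numbers: the shift along the tool's x, y, z in cm, then the turn, a rotation vector about the tool's x, y, z in degrees, then the opening, from 0 (shut) to 1 (fully open). In form: [[[x, y, z, ax, ay, az, fingers], ...]]. A call has 1 to 20 rows; each row is the pose to reach, as a shift and turn from the pose commanded when the call began, along the tool's axes at that moment; what a row does not reach only later rows make up. A row lasts 1/12 s, in which the tool goes at most 41.7 mm and 7.16 degrees, less where a joint would pass 70% of its speed; a pose out of reach is approached as far as the arm can. A call with a gripper value outside its range is refused whole. The fingers move at their own pace and stop on an object; the grip force is fixed at half the most. Time passes only in rows, so rows that repeat a pose let the fingers close. It gives the time, the measured TCP pose, the force, the opening and the grip force at its end, in the units of the state.
- get_obs(): the state, without advancing time (a new reading comes with each control period).
- snapshot(name): name is "side" or "top" or "wrist"; returns a dict with "frame" (420x560x3 uint8, red, green, blue), "camera_matrix" (3x3 intrinsics, pixels), "origin" and "attitude" of the camera in the world. Camera axes: x right, y down, z forward; pixel columns grow to the right and rows downward; lengths in m; the calibration is good to about 2 mm. The wrist camera is an equidistant fisheye: a pixel r from the principal point sees the ray r / f radians off the axis. A picture is of the moment at which its call begins. There is no depth.
- close_job(): hands the job in; it is judged then, once.
The state is a dict: "clock": time; "joint_pos": joint angles; "qvel": joint speeds; "tau": joint torques, N m; "tool_pos": TCP position; "orientation": TCP orientation; "force": force on the tool from outside, world axes, zero at the start; "moment": the same for the moment, N m; "opening": finger opening in m; "gripper_force": force on a finger pad.
Only numpy, scipy, OpenCV 4.12 (cv2) and the standard library are available. Lean on these libraries where they do the work, as an engineer would, in place of code of your own. Each camera call takes 0.05 s, during which the arm holds its last target. There are 200 camera calls.

## Task

The scanner needs its calibration plate: swing the blue flap of the grey plate magazine up and back past upright so that it stays open, and draw the black dotted plate up out of the magazine. Then hold the plate upright over the centre of the round white mark with its underside about 10 cm above the turntable, dotted face looking squarely the way the mark's black arrow points, and finish while still holding it there, with the gripper alone carrying it. Leave the other things on the turntable where they are.

Things in the scene. Friction and masses are not known exactly. Their poses are not given: they have to be found in the camera images.
- magazine: fixed grey open-topped bin, 84 (x) x 166 (y) mm outside, with 12 mm wide, 4 mm high foot flanges on its +-y sides; rim 97 mm high, walls 4 mm, inner floor 5 mm high. Origin: centre of its underside; x points from its front to the hinge side, y along the hinge, z up. Stands on the turntable (z = 0)
- flap (a joint): angle of the magazine's blue hood-shaped flap, rad: 0 shut, grows as it swings up and back about the magazine's +y axis, 1.57 upright, stop at 1.9. Friction hinge: stays at any angle, needs 2 to 3 N at the fin. Hood 92 (x) x 175 (y) mm, top 131 mm above the turntable when shut, 36 mm skirts at front and sides. Below 1.5 rad it is in the plate's way
- flap_hinge (a point): centre of the flap's hinge line on the magazine's far rim, 46 mm in +x from the magazine's centre and 97 mm up; its axes are the magazine's
- flap_grip (a point): middle of the black upright fin on top of the flap, near its free edge: 26 mm long (x), 12 mm thick (y), its tip 163 mm above the turntable when shut. Shut, this point lies 52 mm above the hinge line and 70 mm in front of it (-x); it turns with the flap. Pinched across its thickness (y) the fin can pivot between the pads as the flap swings
- calib_plate: black plate with white ring targets, upright in the magazine under the flap: 12 (x) x 150 (y) x 115 (z) mm, at x = -31 to -19 mm; a 50 (x) x 110 (y) x 12 mm foot behind it at x = -19 to 31 mm. 0.2 to 0.4 kg. Origin: centre of its underside. Dotted face looks along its -x. In the magazine its axes are the magazine's, play 2 mm in x, 4 mm in y; its top is 23 mm above the rim
- plate_top (a point): middle of the plate's top edge, 25 mm in -x from its origin and 115 mm above its underside; the edge is 12 mm thick (x), 150 mm long (y)
- plate_ahead (a point): imaginary point level with plate_top, 100 mm out from it in the direction in which the dotted face looks (plate -x)
- mark: fixed flat white disc with a yellow ring and a black arrow, 96 mm across, 3 mm thick, on the turntable. Origin: its centre, underside; its +x axis is the arrow's direction (roughly towards the scanner)
- sample_dish: white round lidded sample dish, 100 mm across, 30 mm high; a bystander, to be left alone. Origin: centre of its underside
- gear: grey spur gear lying flat, 50 mm across, 16 mm high; a bystander, to be left alone. Origin: centre of its underside
- flange: light grey round pipe flange, 60 mm across, 25 mm high; a bystander, to be left alone. Origin: centre of its underside
- spray: white spray can with orange cap, 53 mm across, 168 mm high; a bystander, to be left alone. Origin: centre of its underside
- alcohol: white dropper bottle with red tip, 44 mm across, 127 mm high; a bystander, to be left alone. Origin: centre of its underside
- blower: dark rubber air blower with red nozzle, 50 mm across, 105 mm high; a bystander, to be left alone. Origin: centre of its underside
Things that resemble listed ones, but are neither listed nor needed, are in the scene too. Several things have the shape of the mark; the one meant has the colours described above.

How it is judged:
By the outcome, as a careful person would: the job done as asked, in the order asked, and still so for the second after the job is handed in, while the arm keeps its last pose, push and grip.
It also fails if it takes over 53 s, if anything falls off the work surface, if the arm or the gripper's body presses on something with over 40 N, if the wrist force passes 120 N, or if a joint passes its speed limit or range.

## Working session

There is one attempt and no reset: what is moved stays moved. The work goes in short steps, Python scripts to look and compute and a tool call to move; the robot and the scene stay as the last step left them, time stands still between calls to the robot, and variables do not carry over. Pictures are saved under pics/ and viewed, at most 10 in all, crops included, and the job is handed in when it is done.

Besides the shell and the picture viewer there is one more tool, called after "Emit:" as name(argument=value, ...) on one line, values as JSON. play_rows: Moves the arm, as the interface text tells. Its arguments: {"type":"object","properties":{"commands":{"type":"array","items":{"type":"array","items":{"type":"array","items":{"type":"number"}}}}},"required":["commands"]}

```bash
mkdir -p pics; cat > h.py <<'E'
import numpy as np, cv2
from plant import get_obs, snapshot, close_job, hold_point_z
from scipy.spatial.transform import Rotation as R
def att(s):
    a=np.array(s['attitude'],float)
    return a if a.shape==(3,3) else R.from_euler('xyz',a,degrees=True).as_matrix()
def ray(s,u,v,fish=False):
    K=np.array(s['camera_matrix']); x=(u-K[0,2])/K[0,0]; y=(v-K[1,2])/K[1,1]
    if fish:
        r=np.hypot(x,y); d=np.array([x/r*np.sin(r),y/r*np.sin(r),np.cos(r)]) if r>1e-9 else np.array([0,0,1.])
    else: d=np.array([x,y,1.])
    d=att(s)@d; return np.array(s['origin']),d/np.linalg.norm(d)
def onz(s,u,v,z,fish=False):
    o,d=ray(s,u,v,fish); return o+d*(z-o[2])/d[2]
def proj(s,p):
    K=np.array(s['camera_matrix']); c=att(s).T@(np.array(p)-np.array(s['origin'])); c=K@c; return c[:2]/c[2]
def save(n,s): cv2.imwrite('pics/'+n+'.png',s['frame'][:,:,::-1])
def load(n): return np.load('pics/'+n+'.npy',allow_pickle=True).item()
E
python3 - <<'E'
from h import *
for n in('top','side'):
    s=snapshot(n); save(n+'0',s); np.save('pics/'+n+'0.npy',s,allow_pickle=True); print(n,s['camera_matrix'],s['origin'],s['attitude'])
print(get_obs(),hold_point_z)
E
```

```text
top [[520.34535725   0.         284.09583269]
 [  0.         520.34535725 206.65828696]
 [  0.           0.           1.        ]] [0.45259775 0.15948478 1.34528699] [-173.59843606   -1.129735    -90.38658764]
side [[476.69310363   0.         281.63106071]
 [  0.         476.69310363 204.48566876]
 [  0.           0.           1.        ]] [1.17849625 0.07566749 0.98443245] [-146.07952472   -0.20482173   82.31093913]
{'clock': 0.1, 'joint_pos': array([-5.04728706e+01,  2.05883799e+01,  6.39648811e-01, -1.74090225e-02,
       -7.01351884e+01, -1.65056522e+01]), 'qvel': array([-0.0042165 , -0.1325753 ,  0.12871975,  0.11669   , -0.0307545 ,
        0.05785889]), 'tau': array([-1.01030222e-03, -5.84163165e+01,  2.93753386e+01,  7.01549068e+00,
        1.02046720e-02, -4.75706224e-05]), 'tool_pos': array([ 0.26377186, -0.62086475,  0.22571031]), 'orientation': array([ 1.79914888e+02, -8.15251694e-03, -1.56984444e+02]), 'force': array([ 0.27501912, -0.14971372, -0.98077531]), 'moment': array([-0.0377836 ,  0.02515558,  0.00512578]), 'gripper_force': 0.0, 'opening': 0.08762513515499523} 0.0188
```

View pics/top0.png

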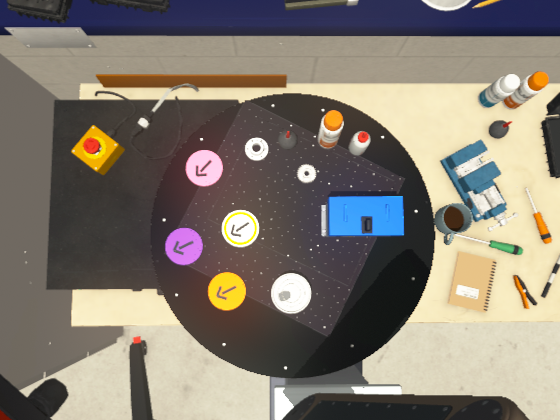

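View pics/side0.png

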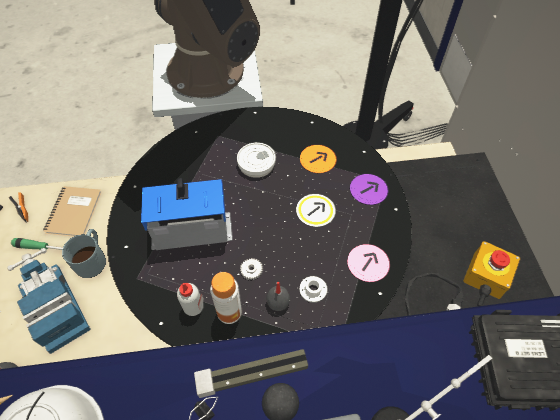

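Top: blue flap about (329–404, 196–236) with the black fin near (367,225); the yellow-ringed mark at (240,229), arrow to the lower left. Side: fin at (182,190), on the robot's side, so the hinge is on the far side.

```bash
python3 - <<'E'
from h import *
t=load('top0'); s=load('side0')
a=cv2.resize(t['frame'][180:250,310:420],None,fx=6,fy=6,interpolation=cv2.INTER_CUBIC)[:, :, ::-1]
b=cv2.resize(s['frame'][165:265,130:240],None,fx=4,fy=4,interpolation=cv2.INTER_CUBIC)[:, :, ::-1]
h=min(a.shape[0],420)
im=np.zeros((600,800,3),np.uint8); im[:280,:440]=cv2.resize(a,(440,280)); c=cv2.resize(b,(352,320)); im[280:600,:352]=c
m=cv2.resize(t['frame'][200:260,210:270],None,fx=5,fy=5)[:,:,::-1]; im[280:580,400:700]=m
cv2.imwrite('pics/crop1.png',im)
for n,S in(('top',t),('side',s)):
    hsv=cv2.cvtColor(S['frame'],cv2.COLOR_RGB2HSV)
    # mark ring
    y=cv2.inRange(hsv,(24,110,120),(36,255,255)); k,l,st,ce=cv2.connectedComponentsWithStats(y)
    for i in range(1,k):
        if st[i,4]>60:
            pts=np.argwhere(l==i)[:,::-1].astype(np.float32)
            hull=cv2.convexHull(pts); w=np.array([onz(S,*p,0.003)[:2] for p in hull[:,0]],np.float32)
            (cx,cy),r=cv2.minEnclosingCircle(w); print(n,'yellow',st[i],ce[i],cx,cy,r)
    bl=cv2.inRange(hsv,(100,170,100),(118,255,255)); k,l,st,ce=cv2.connectedComponentsWithStats(bl)
    for i in range(1,k):
        if 300<st[i,4]<9000 and st[i,1]<300:
            pts=np.argwhere(l==i)[:,::-1].astype(np.float32); hull=cv2.convexHull(pts)
            ap=cv2.approxPolyDP(hull,2.5,True)[:,0]; print(n,'blue',st[i]); print([(p.tolist(),onz(S,*p,.131)[:2].round(4).tolist()) for p in ap])
            w=np.array([onz(S,*p,.131)[:2] for p in hull[:,0]],np.float32); print(cv2.minAreaRect(w))
    print(n,'V fin', hsv[205:240,367,2] if n=='top' else hsv[170:210,182,2])
E
```

```text
top yellow [ 83 136  23  23 174] [ 97.29885057 149.28735632] 0.7615177631378174 0.6267138719558716 0.030579686164855957
top yellow [224 212  33  33 202] [239.95049505 228.39108911] 0.5485491752624512 0.24636338651180267 0.042215295135974884
top yellow [209 273  36  37 887] [226.77226607 290.58399098] 0.3885742127895355 0.2803470194339752 0.04624369367957115
top blue [ 328  196   76   40 2838]
[([403.0, 234.0], [0.5229, -0.1439]), ([329.0, 235.0], [0.5215, 0.03]), ([328.0, 199.0], [0.6064, 0.031]), ([336.0, 196.0], [0.6134, 0.012]), ([402.0, 196.0], [0.6128, -0.1444])]
((0.5671637058258057, -0.057066693902015686), (0.17779992520809174, 0.09224145859479904), 89.67823791503906)
top V fin [253 253 253 253 253 253 253 253 253 253 253 164  88  62  57  74  77  75
  77  79  77  78  79  79  71  53  70  85 222 252 176 107 100  75  69]
side yellow [299 196  34  29 192] [315.52604167 210.18229167] 0.5502073764801025 0.24822713434696198 0.0424618199467659
side yellow [483 252  27  24 193] [493.70984456 266.10880829] 0.7501968145370483 0.6331284046173096 0.030431320890784264
side blue [ 141  180   84   50 2649]
[([224.0, 217.0], [0.6258, 0.0301]), ([145.0, 229.0], [0.6337, -0.1349]), ([141.0, 222.0], [0.6153, -0.1436]), ([142.0, 188.0], [0.5262, -0.144]), ([220.0, 180.0], [0.5267, 0.0278])]
((0.5782220363616943, -0.056461647152900696), (0.11030644178390503, 0.1758667528629303), 0.45988741517066956)
side V fin [ 28  30  28  43  45  45  45  44  44  45  44  46  47  48  49  49  46  35
  35  33  35  34  34  34  34  36  37  70  58 130 243 243 242 243 243 242
 243 243 243 243]
```

View pics/crop1.png

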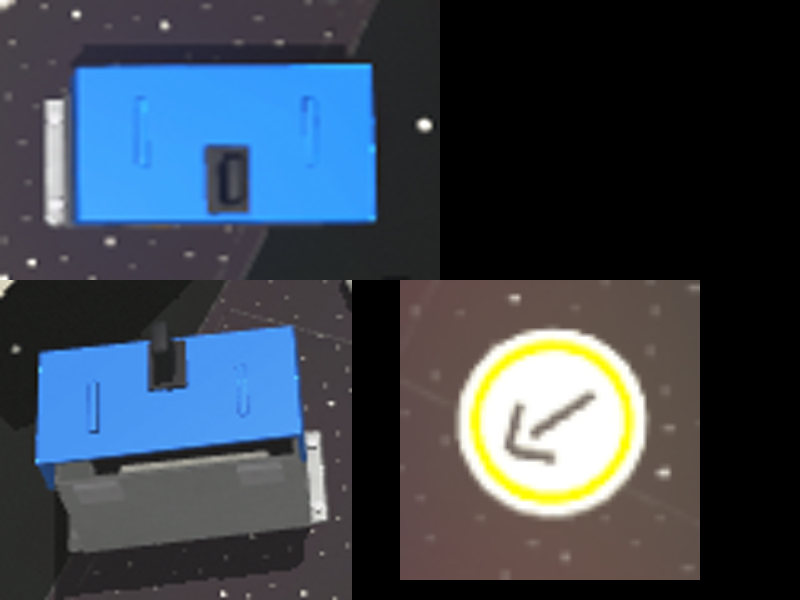

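The crop shows the flap nearly aligned with world axes, the fin near its robot-side edge, and the mark's arrow pointing lower left.

```bash
cat >> h.py <<'E'
def cmd(p,rpy,o=None):
    o=o or get_obs(); A=R.from_euler('xyz',o['orientation'],degrees=True); B=R.from_euler('xyz',rpy,degrees=True)
    return (A.inv().apply(np.array(p)-o['tool_pos'])*100).round(2).tolist(),(A.inv()*B).as_rotvec(degrees=True).round(2).tolist()
E
python3 - <<'E'
from h import *
t=load('top0'); s=load('side0')
# predicted fin tip pixels for check; centre of fin tip x=.543,y=-.057,z=.163
for S in(t,s): print('fin tip pred',proj(S,(.543,-.057,.163)).round(1),'hinge',proj(S,(.613,-.057,.131)).round(1))
for S,(x,y),w in((t,(240,228),12),(s,(316,210),12)):
    g=cv2.cvtColor(S['frame'],cv2.COLOR_RGB2HSV); yy,xx=np.mgrid[y-w:y+w+1,x-w:x+w+1]
    m=(g[y-w:y+w+1,x-w:x+w+1,2]<150)
    P=np.array([onz(S,u,v,.003)[:2] for u,v in zip(xx[m],yy[m])]); c=P.mean(0); 
    wgt=150-g[y-w:y+w+1,x-w:x+w+1,2][m].astype(float)
    _,_,V=np.linalg.svd((P-c)); d=V[0]; q=(P-c)@d; n=(P-c)@V[1]
    if (q**3).sum()<0: pass
    # shaft only: tail half
    sgn=np.sign(np.dot(d,[-.5,.85])); d=d*sgn; q=q*sgn
    sel=(q<0)&(abs(n)<.006)
    A=P[sel]; _,_,W=np.linalg.svd(A-A.mean(0)); e=W[0]*np.sign(W[0]@d)
    print(len(P),'arrow all',np.degrees(np.arctan2(d[1],d[0])),'shaft',np.degrees(np.arctan2(e[1],e[0])),len(A), 'skew axis spread ends',q.min(),q.max())
print(cmd((.543,-.057,.25),(180,0,-180)))
E
```

```text
fin tip pred [368.3 224.6] hinge [365.2 196.1]
fin tip pred [179.3 181.2] hinge [182.5 216.5]
42 arrow all 123.2093206613049 shaft 121.62229536219837 16 skew axis spread ends -0.03248223455278238 0.018125611198071025
66 arrow all 123.33282763508399 shaft 123.61800818730389 24 skew axis spread ends -0.032186093962305574 0.020114518796427536
([-47.75, 40.98, -2.37], [0.08, -0.03, 23.02])
```

Emit:
play_rows(commands=[[[-1, 0.8, -0.1, 0, 0, 0.5, 1], [-3, 2.5, -0.3, 0, 0, 1.5, 1], [-6, 5, -0.5, 0, 0, 3, 1], [-9, 7.7, -0.7, 0, 0, 4.5, 1], [-12, 10.3, -0.9, 0, 0, 6, 1], [-15, 12.9, -1.1, 0, 0, 7.5, 1], [-18, 15.4, -1.3, 0, 0, 9, 1], [-21, 18, -1.5, 0, 0, 10.5, 1], [-24, 20.6, -1.6, 0, 0, 12, 1], [-27, 23.2, -1.8, 0, 0, 13.5, 1], [-30, 25.7, -1.9, 0, 0, 15, 1], [-33, 28.3, -2, 0, 0, 16.5, 1], [-36, 30.9, -2.1, 0, 0, 18, 1], [-39, 33.5, -2.2, 0, 0, 19.5, 1], [-42, 36, -2.3, 0, 0, 21, 1], [-45, 38.6, -2.4, 0, 0, 22, 1], [-47, 40.3, -2.4, 0, 0, 22.8, 1], [-47.75, 41, -2.4, 0, 0, 23, 1], [-47.75, 41, -2.4, 0, 0, 23, 1], [-47.75, 41, -2.4, 0, 0, 23, 1]]])

```text
clock: 1.77
tool_pos: [0.5428, -0.0569, 0.2501]
orientation: [-180.0, -0.1, -179.9]
force: [-1.2, -0.8, 0.4]
opening: 0.0878
gripper_force: 0.0
```

```bash
python3 - <<'E'
from h import *
w=snapshot('wrist'); save('w1',w); np.save('pics/w1.npy',w,allow_pickle=True); print(w['origin'],w['attitude'],w['camera_matrix'])
print(cmd((.543,-.057,.135),(180,0,-180)), get_obs()['tool_pos'],get_obs()['joint_pos'],get_obs()['force'])
E
```

```text
[ 0.47637683 -0.05745588  0.40799886] [1.65703970e+02 5.70938589e-02 9.01779699e+01] [[325.1922621    0.         279.49862672]
 [  0.         325.1922621  217.90121571]
 [  0.           0.           1.        ]]
([-0.05, 0.05, 11.52], [-0.01, -0.05, 0.05]) [ 0.54258074 -0.05750801  0.25020015] [ 1.45278450e+01  7.51504488e+00 -1.35961953e+01 -3.91750068e-03
 -6.89425165e+01 -1.04479675e+02] [-0.95503503 -0.62730239 -0.21357453]
```

View pics/w1.png

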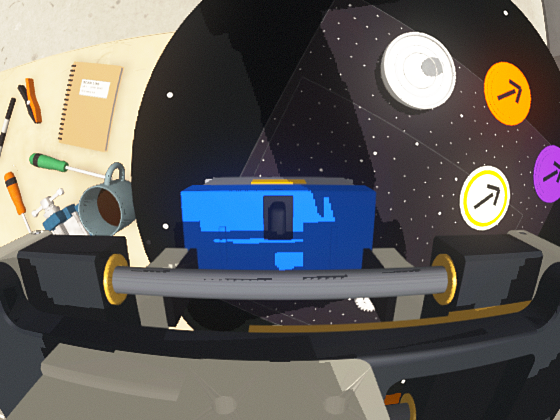

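Wrist view: fin at (279,215), on the finger centre plane (y ≈ -0.057). The yellow-ringed mark is at (485,197), clear of the work. Descend and pinch.

Emit:
play_rows(commands=[[[0, 0, 1.5, 0, 0, 0, 1], [0, 0, 4.5, 0, 0, 0, 1], [0, 0, 7.5, 0, 0, 0, 1], [0, 0, 10, 0, 0, 0, 1], [0, 0, 11, 0, 0, 0, 1], [0, 0, 11.5, 0, 0, 0, 1], [0, 0, 11.5, 0, 0, 0, 1], [0, 0, 11.5, 0, 0, 0, 0.5], [0, 0, 11.5, 0, 0, 0, 0], [0, 0, 11.5, 0, 0, 0, 0], [0, 0, 11.5, 0, 0, 0, 0], [0, 0, 11.5, 0, 0, 0, 0], [0, 0, 11.5, 0, 0, 0, 0], [0, 0, 11.5, 0, 0, 0, 0], [0, 0, 11.5, 0, 0, 0, 0], [0, 0, 11.5, 0, 0, 0, 0]]])

```text
clock: 3.15
tool_pos: [0.5431, -0.0571, 0.1356]
orientation: [180.0, -0.0, -180.0]
force: [-0.3, -0.4, -0.5]
opening: 0.0332
gripper_force: 0.0
```

```bash
python3 - <<'E'
from h import *
h=np.array([.613,.097])
def tcp(th,ph):
    c,s=np.cos(th),np.sin(th); g=h+np.array([-.070*c+.057*s,.070*s+.057*c])
    p=np.radians(ph); return g+.0188*np.array([-np.sin(p),-np.cos(p)])
z=tcp(0,0); print(z,get_obs()['tool_pos'])
for th in np.arange(0.1,1.96,.1):
    ph=30*th/1.9; d=(tcp(th,ph)-z)*100; print([round(-d[0],2),0,round(-d[1],2),0,round(ph,1),0,0])
E
```

```text
[0.543  0.1352] [ 0.54307778 -0.05709892  0.13556433]
[np.float64(-0.55), 0, np.float64(-0.67), 0, np.float64(1.6), 0, 0]
[np.float64(-1.17), 0, np.float64(-1.28), 0, np.float64(3.2), 0, 0]
[np.float64(-1.84), 0, np.float64(-1.82), 0, np.float64(4.7), 0, 0]
[np.float64(-2.57), 0, np.float64(-2.29), 0, np.float64(6.3), 0, 0]
[np.float64(-3.33), 0, np.float64(-2.68), 0, np.float64(7.9), 0, 0]
[np.float64(-4.13), 0, np.float64(-2.98), 0, np.float64(9.5), 0, 0]
[np.float64(-4.96), 0, np.float64(-3.2), 0, np.float64(11.1), 0, 0]
[np.float64(-5.8), 0, np.float64(-3.34), 0, np.float64(12.6), 0, 0]
[np.float64(-6.65), 0, np.float64(-3.38), 0, np.float64(14.2), 0, 0]
[np.float64(-7.5), 0, np.float64(-3.34), 0, np.float64(15.8), 0, 0]
[np.float64(-8.34), 0, np.float64(-3.21), 0, np.float64(17.4), 0, 0]
[np.float64(-9.17), 0, np.float64(-2.99), 0, np.float64(18.9), 0, 0]
[np.float64(-9.96), 0, np.float64(-2.69), 0, np.float64(20.5), 0, 0]
[np.float64(-10.72), 0, np.float64(-2.31), 0, np.float64(22.1), 0, 0]
[np.float64(-11.44), 0, np.float64(-1.84), 0, np.float64(23.7), 0, 0]
[np.float64(-12.1), 0, np.float64(-1.31), 0, np.float64(25.3), 0, 0]
[np.float64(-12.71), 0, np.float64(-0.71), 0, np.float64(26.8), 0, 0]
[np.float64(-13.25), 0, np.float64(-0.05), 0, np.float64(28.4), 0, 0]
[np.float64(-13.72), 0, np.float64(0.67), 0, np.float64(30.0), 0, 0]
```

Fingers still closing; wait a few more rows.

Emit:
play_rows(commands=[[[0, 0, 0, 0, 0, 0, 0], [0, 0, 0, 0, 0, 0, 0], [0, 0, 0, 0, 0, 0, 0], [0, 0, 0, 0, 0, 0, 0], [0, 0, 0, 0, 0, 0, 0], [0, 0, 0, 0, 0, 0, 0]]])

```text
clock: 3.65
tool_pos: [0.543, -0.0583, 0.1355]
orientation: [-179.9, -0.0, -180.0]
force: [1.3, -6.6, -1.4]
opening: 0.012
gripper_force: 30.0
```

Emit:
play_rows(commands=[[[-0.27, 0, -0.34, 0, 0.8, 0, 0], [-0.55, 0, -0.67, 0, 1.6, 0, 0], [-0.86, 0, -0.98, 0, 2.4, 0, 0], [-1.17, 0, -1.28, 0, 3.2, 0, 0], [-1.5, 0, -1.55, 0, 4, 0, 0], [-1.84, 0, -1.82, 0, 4.7, 0, 0], [-2.2, 0, -2.06, 0, 5.5, 0, 0], [-2.57, 0, -2.29, 0, 6.3, 0, 0], [-2.95, 0, -2.49, 0, 7.1, 0, 0], [-3.33, 0, -2.68, 0, 7.9, 0, 0], [-3.73, 0, -2.84, 0, 8.7, 0, 0], [-4.13, 0, -2.98, 0, 9.5, 0, 0], [-4.54, 0, -3.1, 0, 10.3, 0, 0], [-4.96, 0, -3.2, 0, 11.1, 0, 0], [-5.38, 0, -3.28, 0, 11.9, 0, 0], [-5.8, 0, -3.34, 0, 12.6, 0, 0]]])

```text
clock: 4.98
tool_pos: [0.5987, -0.0583, 0.1689]
orientation: [-179.9, -13.0, 180.0]
force: [-6.0, -3.2, 4.0]
opening: 0.0119
gripper_force: 30.0
```

```bash
python3 - <<'E'
from h import *
s=snapshot('side'); 
cv2.imwrite('pics/s1.png',cv2.resize(s['frame'][100:280,90:290],None,fx=3,fy=3)[:,:,::-1])
h=np.array([.613,.097])
def tcp(th,ph):
    c,s=np.cos(th),np.sin(th); g=h+np.array([-.070*c+.057*s,.070*s+.057*c])
    p=np.radians(ph); return g+.0188*np.array([-np.sin(p),-np.cos(p)])
p0=12.6; o=tcp(.8,p0); r=np.radians(p0)
print(o,get_obs()['tool_pos'])
for th in np.arange(.9,1.96,.1):
    ph=30*th/1.9; d=(tcp(th,ph)-o)*100
    # tool x=(-cos,+sin) , z=(-sin,-cos) in (X,Z)
    print([round(float(v),2) for v in(-d[0]*np.cos(r)+d[1]*np.sin(r),-d[0]*np.sin(r)-d[1]*np.cos(r),ph-p0)])
E
```

```text
[0.60101873 0.16857997] [ 0.59978199 -0.05828085  0.16903096]
[-0.82, -0.23, 1.61]
[-1.66, -0.37, 3.19]
[-2.51, -0.43, 4.77]
[-3.36, -0.4, 6.35]
[-4.2, -0.27, 7.93]
[-5.02, -0.06, 9.51]
[-5.82, 0.23, 11.08]
[-6.59, 0.6, 12.66]
[-7.31, 1.06, 14.24]
[-7.98, 1.59, 15.82]
[-8.6, 2.18, 17.4]
```

View pics/s1.png

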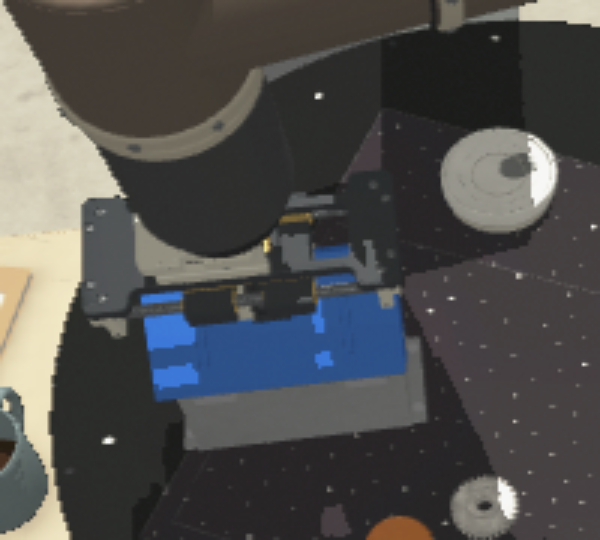

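The side view shows the flap swinging up with the fin still pinched. I'll continue.

Emit:
play_rows(commands=[[[-0.4, 0, -0.13, 0, 0.8, 0, 0], [-0.82, 0, -0.23, 0, 1.6, 0, 0], [-1.24, 0, -0.31, 0, 2.4, 0, 0], [-1.66, 0, -0.37, 0, 3.2, 0, 0], [-2.08, 0, -0.41, 0, 4, 0, 0], [-2.51, 0, -0.43, 0, 4.8, 0, 0], [-2.94, 0, -0.42, 0, 5.6, 0, 0], [-3.36, 0, -0.4, 0, 6.4, 0, 0], [-3.78, 0, -0.34, 0, 7.2, 0, 0], [-4.2, 0, -0.27, 0, 7.9, 0, 0], [-4.61, 0, -0.17, 0, 8.7, 0, 0], [-5.02, 0, -0.06, 0, 9.5, 0, 0], [-5.42, 0, 0.08, 0, 10.3, 0, 0], [-5.82, 0, 0.23, 0, 11.1, 0, 0], [-6.2, 0, 0.4, 0, 11.9, 0, 0], [-6.59, 0, 0.6, 0, 12.7, 0, 0], [-6.95, 0, 0.82, 0, 13.5, 0, 0], [-7.31, 0, 1.06, 0, 14.2, 0, 0], [-7.65, 0, 1.32, 0, 15, 0, 0]]])

```text
clock: 6.62
tool_pos: [0.6734, -0.0583, 0.1409]
orientation: [-179.9, -27.6, 180.0]
force: [1.9, -1.9, 7.4]
opening: 0.0118
gripper_force: 30.0
```

Emit:
play_rows(commands=[[[-0.33, 0, 0.15, 0, 0.8, 0, 0], [-0.65, 0, 0.3, 0, 1.6, 0, 0], [-0.95, 0, 0.47, 0, 2.4, 0, 0], [-1.15, 0, 0.6, 0, 2.4, 0, 0], [-1.3, 0, 0.75, 0, 2.4, 0, 0], [-1.4, 0, 0.85, 0, 2.4, 0, 0], [-1.4, 0, 0.85, 0, 2.4, 0, 0]]])

```text
clock: 7.2
tool_pos: [0.6834, -0.0582, 0.1268]
orientation: [-179.9, -29.7, 180.0]
force: [6.8, -3.4, 7.0]
opening: 0.0115
gripper_force: 30.0
```

Emit:
play_rows(commands=[[[-1e-09, 0, 0, 0, 0, 0, 0.5], [0, 0, 0, 0, 0, 0, 0.5], [0, 0, 0, 0, 0, 0, 0.5], [0, 0, 0, 0, 0, 0, 0.5], [0, 0, 0, 0, 0, 0, 0.5], [0, 0, 0, 0, 0, 0, 0.5], [0, 0, -1, 0, 0, 0, 1], [0, 0, -3, 0, 0, 0, 1], [0, 0, -5.5, 0, 0, 0, 1], [0, 0, -8, 0, 0, 0, 1], [0, 0, -9.5, 0, 0, 0, 1], [0, 0, -10, 0, 0, 0, 1], [0, 0, -10, 0, 0, 0, 1]]])

```text
clock: 8.28
tool_pos: [0.732, -0.057, 0.2124]
orientation: [180.0, -29.9, -180.0]
force: [-0.1, 0.0, -0.4]
opening: 0.0843
gripper_force: 0.0
```

```bash
python3 - <<'E'
from h import *
o=get_obs(); print(o['tool_pos'],o['orientation'],o['opening'],o['joint_pos'])
t=snapshot('top'); s=snapshot('side')
im=np.zeros((600,800,3),np.uint8)
im[:300,:400]=cv2.resize(t['frame'][150:270,290:450],None,fx=2.5,fy=2.5); im[300:,:400]=cv2.resize(s['frame'][140:290,110:310],(400,300)); cv2.imwrite('pics/o1.png',im[:,:400,::-1])
print(cmd((.50,-.058,.31),(180,0,-180)),cmd((.50,-.058,.31),(180,0,-90)))
E
```

```text
[ 0.73195211 -0.05703706  0.21242038] [ 179.9826237   -29.90434316 -179.97316618] 0.08430693055677459 [   8.4179316    47.42084586   41.16063227   -4.56249138 -113.30998223
  -99.09559882]
([24.95, -0.1, 2.98], [0.02, -30.09, 0.02]) ([24.95, -0.1, 2.98], [23.6, -23.57, -87.72])
```

View pics/o1.png

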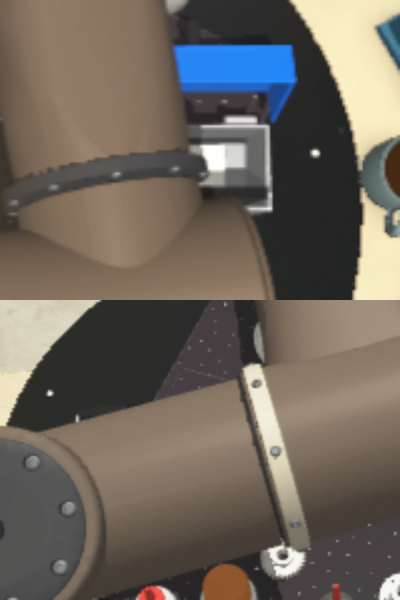

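The flap stands open. Next: go up and back, straightening the tool.

Emit:
play_rows(commands=[[[0.5, 0, -0.9, 0, 0, 0, 1], [1.7, 0, -2.9, 0, 0, 0, 1], [3.2, 0, -5.5, 0, -1, 0, 1], [4.7, 0, -7.5, 0, -3, 0, 1], [7, 0, -7.5, 0, -6, 0, 1], [9.5, 0, -6.1, 0, -10, 0, 1], [12, 0, -4.7, 0, -14, 0, 1], [14.5, 0, -3.3, 0, -18, 0, 1], [17, 0, -1.8, 0, -22, 0, 1], [19.5, 0, -0.4, 0, -25, 0, 1], [22, 0, 1.2, 0, -28, 0, 1], [24, 0, 2.4, 0, -29.5, 0, 1], [25, -0.1, 3, 0, -30, 0, 1], [25, -0.1, 3, 0, -30, 0, 1]]])

```text
clock: 9.55
tool_pos: [0.4963, -0.0586, 0.3127]
orientation: [179.9, 0.2, -180.0]
force: [-0.1, -0.5, -0.3]
opening: 0.0878
gripper_force: 0.0
```

Emit:
play_rows(commands=[[[0, 0, 0, 0, 0, -3, 1], [0, 0, 0, 0, 0, -9, 1], [0, 0, 0, 0, 0, -16, 1], [0, 0, 0, 0, 0, -23, 1], [0, 0, 0, 0, 0, -30, 1], [0, 0, 0, 0, 0, -37, 1], [0, 0, 0, 0, 0, -44, 1], [0, 0, 0, 0, 0, -51, 1], [0, 0, 0, 0, 0, -58, 1], [0, 0, 0, 0, 0, -65, 1], [0, 0, 0, 0, 0, -72, 1], [0, 0, 0, 0, 0, -79, 1], [0, 0, 0, 0, 0, -85, 1], [0, 0, 0, 0, 0, -89, 1], [0, 0, 0, 0, 0, -90, 1], [0, 0, 0, 0, 0, -90, 1]]])

```text
clock: 10.88
tool_pos: [0.4999, -0.0582, 0.3108]
orientation: [180.0, -0.0, -90.0]
force: [-0.6, -0.9, 0.3]
opening: 0.0875
gripper_force: 0.0
```

```bash
python3 - <<'E'
from h import *
o=get_obs(); print(o['tool_pos'],o['orientation'],o['joint_pos'],o['clock'])
t=snapshot('top'); s=snapshot('side'); w=snapshot('wrist'); np.save('pics/w2.npy',w,allow_pickle=True)
for n,x in(('t2',t),('s2',s)): np.save('pics/'+n+'.npy',x,allow_pickle=True)
im=np.zeros((600,800,3),np.uint8)
im[:300,:400]=cv2.resize(t['frame'][150:270,290:450],None,fx=2.5,fy=2.5); im[300:,:400]=cv2.resize(s['frame'][130:280,110:310],(400,300)); im[:300,400:]=cv2.resize(w['frame'],(400,300));cv2.imwrite('pics/o2.png',im[:,:,::-1])
print(w['origin'],w['attitude'])
E
```

```text
[ 0.49987159 -0.05817726  0.3107715 ] [ 1.79954489e+02 -9.14532594e-03 -9.00304997e+01] [ 1.57620633e+01  1.48183167e+00 -1.24187686e+01 -3.69325398e-03
 -7.61456813e+01 -1.57916808e+01] 10.8833
[ 0.4996862  -0.1251246   0.46871452] [ 1.65677228e+02 -4.29360566e-02  1.79966198e+02]
```

View pics/o2.png

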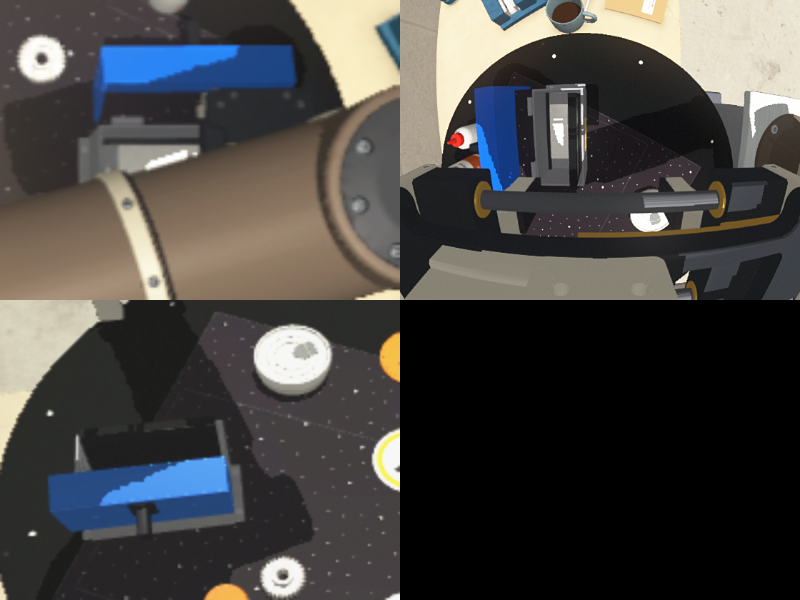

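The flap is open and the black plate shows in the magazine: wrist strip about pixel column 242 (full image). Measure its x.

```bash
python3 - <<'E'
from h import *
w=load('w2'); f=w['frame']; 
for r in(140,170,200):
    print(r,[(u,f[r,u].tolist(),onz(w,u,r,.12,True)[:2].round(4).tolist()) for u in range(224,266,2)])
# flap skirt edge nearest the magazine: expected tip (.641,z .185)
g=cv2.cvtColor(f,cv2.COLOR_RGB2HSV); r=170
b=[u for u in range(80,230) if 100<g[r,u,0]<122 and g[r,u,1]>120]; print('blue',b[0],b[-1],onz(w,b[-1],r,.185,True))
cv2.imwrite('pics/w2c.png',cv2.resize(f[100:270,90:300],None,fx=3.5,fy=3.5,interpolation=cv2.INTER_CUBIC)[:,:,::-1])
E
```

```text
140 [(224, [97, 99, 99], [0.5589, -0.1223]), (226, [99, 98, 100], [0.5567, -0.1223]), (228, [99, 96, 98], [0.5546, -0.1222]), (230, [101, 101, 103], [0.5524, -0.1222]), (232, [100, 100, 99], [0.5502, -0.1221]), (234, [101, 100, 105], [0.5481, -0.1221]), (236, [24, 25, 23], [0.5459, -0.122]), (238, [27, 28, 29], [0.5437, -0.122]), (240, [25, 23, 26], [0.5416, -0.1219]), (242, [26, 28, 27], [0.5394, -0.1219]), (244, [24, 27, 25], [0.5373, -0.1218]), (246, [44, 44, 44], [0.5351, -0.1218]), (248, [50, 48, 49], [0.533, -0.1218]), (250, [34, 32, 32], [0.5308, -0.1217]), (252, [57, 56, 56], [0.5287, -0.1217]), (254, [102, 101, 101], [0.5266, -0.1217]), (256, [88, 86, 89], [0.5244, -0.1216]), (258, [81, 81, 84], [0.5223, -0.1216]), (260, [71, 71, 71], [0.5202, -0.1216]), (262, [24, 24, 24], [0.518, -0.1216]), (264, [17, 20, 19], [0.5159, -0.1216])]
170 [(224, [170, 165, 160], [0.5596, -0.0897]), (226, [171, 166, 163], [0.5574, -0.0897]), (228, [175, 173, 167], [0.5552, -0.0897]), (230, [179, 174, 168], [0.553, -0.0896]), (232, [181, 174, 168], [0.5508, -0.0896]), (234, [155, 152, 145], [0.54
[... 845 characters left out ...]
(234, [177, 172, 168], [0.5495, -0.0564]), (236, [58, 58, 54], [0.5473, -0.0564]), (238, [43, 42, 44], [0.545, -0.0564]), (240, [45, 44, 46], [0.5428, -0.0564]), (242, [47, 46, 46], [0.5406, -0.0564]), (244, [43, 47, 47], [0.5384, -0.0564]), (246, [37, 34, 36], [0.5362, -0.0564]), (248, [97, 96, 92], [0.534, -0.0564]), (250, [40, 37, 38], [0.5318, -0.0564]), (252, [54, 54, 52], [0.5296, -0.0563]), (254, [220, 217, 221], [0.5274, -0.0563]), (256, [233, 234, 236], [0.5252, -0.0563]), (258, [142, 122, 107], [0.523, -0.0563]), (260, [214, 163, 0], [0.5208, -0.0563]), (262, [30, 30, 35], [0.5186, -0.0563]), (264, [37, 33, 36], [0.5164, -0.0563])]
blue 106 162 [ 0.60672543 -0.09788994  0.185     ]
```

View pics/w2c.png

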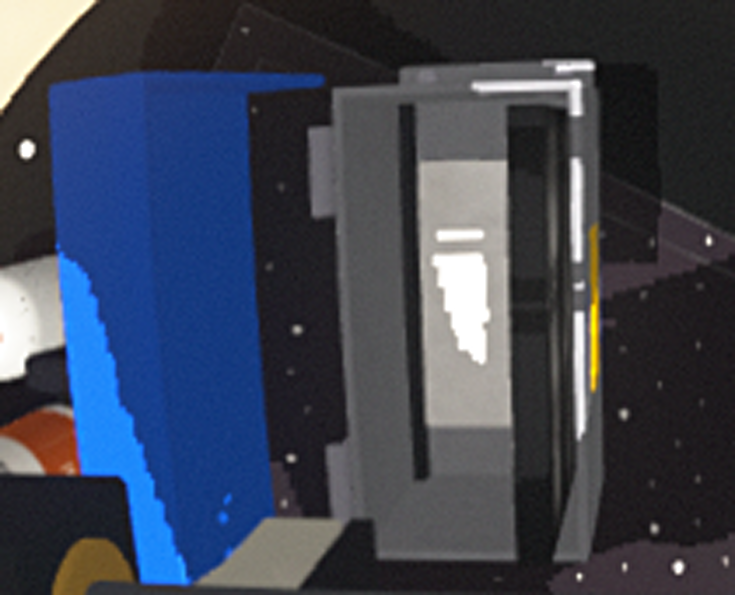

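Plate top edge spans x ≈ 0.5355–0.547 (centre ≈ 0.5413; 0.542 expected). I'll descend slightly in front, to keep the gripper's body off the flap, then shift in and grip.

Emit:
play_rows(commands=[[[0, -0.6, 0.5, 0, 0, 0, 1], [0, -2, 2, 0, 0, 0, 1], [0, -3, 5, 0, 0, 0, 1], [0, -3, 8.5, 0, 0, 0, 1], [0, -3, 12, 0, 0, 0, 1], [0, -3, 15, 0, 0, 0, 1], [0, -3, 17.5, 0, 0, 0, 1], [0, -3, 19.2, 0, 0, 0, 1], [0, -3, 20.2, 0, 0, 0, 1], [0, -3, 20.8, 0, 0, 0, 1], [0, -3, 21.05, 0, 0, 0, 1], [0, -3, 21.05, 0, 0, 0, 1], [0, -3.3, 21.05, 0, 0, 0, 1], [0, -3.7, 21.05, 0, 0, 0, 1], [0, -3.95, 21.05, 0, 0, 0, 1], [0, -3.95, 21.05, 0, 0, 0, 1]]])

```text
clock: 12.37
tool_pos: [0.5405, -0.058, 0.1012]
orientation: [-179.9, 0.0, -90.0]
force: [0.1, 1.0, -0.3]
opening: 0.0873
gripper_force: 0.0
```

Emit:
play_rows(commands=[[[0, 0, 0.1, 0, 0, 0, 0.4], [0, 0, 0.1, 0, 0, 0, 0], [0, 0, 0.1, 0, 0, 0, 0], [0, 0, 0.1, 0, 0, 0, 0], [0, 0, 0.1, 0, 0, 0, 0], [0, 0, 0.1, 0, 0, 0, 0], [0, 0, 0.1, 0, 0, 0, 0], [0, 0, 0.1, 0, 0, 0, 0], [0, 0, 0.1, 0, 0, 0, 0], [0, 0, 0.1, 0, 0, 0, 0], [0, 0, 0.1, 0, 0, 0, 0], [0, 0, 0.1, 0, 0, 0, 0], [0, 0, 0.1, 0, 0, 0, 0], [0, 0, 0.1, 0, 0, 0, 0], [0, 0, 0.1, 0, 0, 0, 0], [0, 0, 0.1, 0, 0, 0, 0], [0, 0, 0.1, 0, 0, 0, 0]]])

```text
clock: 13.78
tool_pos: [0.5398, -0.058, 0.0996]
orientation: [-180.0, 0.0, -90.0]
force: [2.6, 1.7, -3.0]
opening: 0.0119
gripper_force: 29.9
```

Emit:
play_rows(commands=[[[0, 0, -0.2, 0, 0, 0, 0], [0, 0, -0.6, 0, 0, 0, 0], [0, 0, -1.2, 0, 0, 0, 0], [0, 0, -1.8, 0, 0, 0, 0], [0, 0, -2.4, 0, 0, 0, 0], [0, 0, -3, 0, 0, 0, 0], [0, 0, -3.6, 0, 0, 0, 0], [0, 0, -4, 0, 0, 0, 0]]])

```text
clock: 14.45
tool_pos: [0.5393, -0.0582, 0.1405]
orientation: [-180.0, 0.0, -90.0]
force: [-0.5, -0.2, -4.1]
opening: 0.012
gripper_force: 30.0
```

Emit:
play_rows(commands=[[[0, 0, -0.5, 0, 0, 0, 0], [0, 0, -1.4, 0, 0, 0, 0], [0, 0, -2.4, 0, 0, 0, 0], [0, 0, -3.4, 0, 0, 0, 0], [0, 0, -4.4, 0, 0, 0, 0], [0, 0, -5.4, 0, 0, 0, 0], [0, 0, -6.4, 0, 0, 0, 0], [0, 0, -7.4, 0, 0, 0, 0], [0, 0, -8.4, 0, 0, 0, 0], [0, 0, -9.4, 0, 0, 0, 0], [0, 0, -10.3, 0, 0, 0, 0], [0, 0, -10.8, 0, 0, 0, 0], [0, 0, -11, 0, 0, 0, 0], [0, 0, -11, 0, 0, 0, 0]]])

```text
clock: 15.62
tool_pos: [0.5395, -0.0581, 0.2499]
orientation: [-180.0, 0.0, -90.0]
force: [-0.0, -0.5, -4.0]
opening: 0.0121
gripper_force: 30.0
```

```bash
python3 - <<'E'
from h import *
o=get_obs(); print(o['tool_pos'],o['orientation'],o['force'],o['moment'],o['opening'],o['clock'])
s=snapshot('side'); np.save('pics/s3.npy',s,allow_pickle=True); w=snapshot('wrist'); np.save('pics/w3.npy',w,allow_pickle=True); t=snapshot('top')
im=np.zeros((600,800,3),np.uint8); im[:300,:400]=cv2.resize(s['frame'],(400,300)); im[300:,:400]=cv2.resize(w['frame'],(400,300)); im[:300,400:]=cv2.resize(t['frame'],(400,300)); im[300:,400:]=cv2.resize(s['frame'][60:240,100:340],(400,300))
cv2.imwrite('pics/l1.png',im[:,:,::-1])
E
```

```text
[ 0.53945073 -0.05808339  0.24987359] [-1.79967273e+02  1.29751957e-02 -8.99782572e+01] [-0.02178827 -0.46296436 -4.00759341] [0.07282538 0.11838417 0.02392244] 0.012050244292262178 15.6167
```

View pics/l1.png

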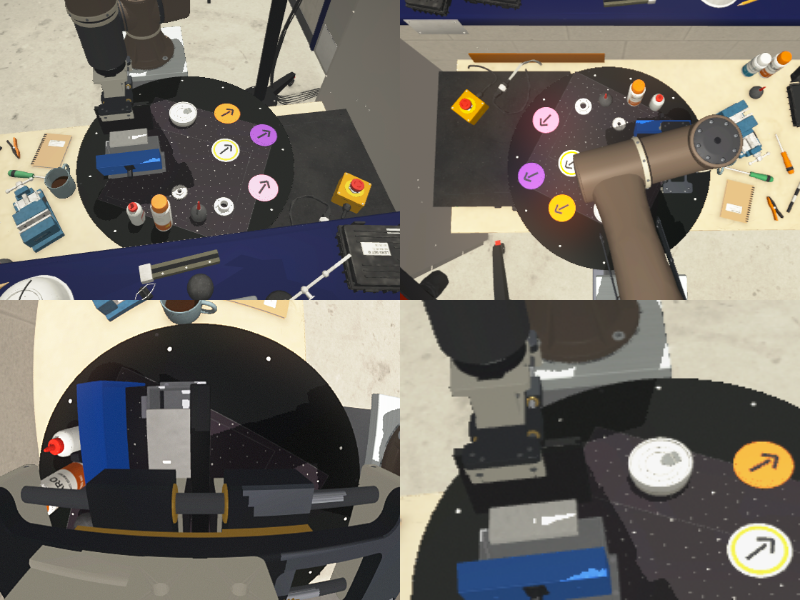

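Plate is out, hanging below the gripper with its foot at side-view crop (490–578, 505–555); flap stays open, others untouched. Check the plate's y offset in the grip and refine the mark's pose with the wrist picture.

```bash
python3 - <<'E'
from h import *
s=load('s3'); f=s['frame']; g=cv2.cvtColor(f,cv2.COLOR_RGB2GRAY)
for y in(-.113,-.003): print('pred foot rear top corner',y,proj(s,(.5955,y,.167)).round(1),'front top',proj(s,(.5455,y,.167)).round(1),'rear bottom',proj(s,(.5955,y,.155)).round(1))
v0=int(proj(s,(.575,-.058,.167))[1]); 
for v in(v0-6,v0-3,v0,v0+3): print(v,'L',g[v,145:165].tolist(),'R',g[v,195:212].tolist())
# mark from wrist view 1
w=load('w1'); hsv=cv2.cvtColor(w['frame'],cv2.COLOR_RGB2HSV); ye=cv2.inRange(hsv,(22,90,120),(38,255,255)); ye[:,:455]=0; ye[:160]=0; ye[240:]=0; ye[:,525:]=0
P=np.argwhere(ye)[:,::-1]; W=np.array([onz(w,*p,.003,True)[:2] for p in P],np.float32); print(len(P),cv2.minEnclosingCircle(cv2.convexHull(W)),cv2.fitEllipse(cv2.convexHull(W)))
c=np.array(cv2.minEnclosingCircle(cv2.convexHull(W))[0])
def arrow(S,fish,c):
    # sample an ortho patch 0.25mm/px around c, shaft direction via symmetry of dark mask
    n=160; K=np.array(S['camera_matrix']); M=att(S); o=np.array(S['origin'])
    q=(np.mgrid[0:n,0:n].reshape(2,-1).T-n/2)*.0005; X=np.c_[c[0]+q[:,0],c[1]+q[:,1],np.full(len(q),.003)]
    d=(X-o)@M
    if fish: r=np.hypot(d[:,0],d[:,1]); th=np.arctan2(r,d[:,2]); uv=np.c_[d[:,0]/r*th,d[:,1]/r*th]
    else: uv=d[:,:2]/d[:,2:]
    uv=(uv*K[0,0]+K[:2,2]).astype(np.float32)
    im=cv2.remap(cv2.cvtColor(S['frame'],cv2.COLOR_RGB2GRAY),uv[:,0].reshape(n,n),uv[:,1].reshape(n,n),cv2.INTER_LINEAR).reshape(-1).astype(float)
    ins=np.hypot(*q.T)<.034; wt=np.clip(np.median(im[ins])*.8-im,0,None)*ins
    m=(q*wt[:,None]).sum(0)/wt.sum(); C=((q-m)*wt[:,None]).T@(q-m)/wt.sum(); e,v=np.linalg.eigh(C); v=v[:,1]; v*=np.sign(v@[-.5,.85])
    k=((q-m)@v<0)&(wt>0); B=q[k]; wb=wt[k]; mb=(B*wb[:,None]).sum(0)/wb.sum(); e,u=np.linalg.eigh(((B-mb)*wb[:,None]).T@(B-mb)); u=u[:,1]; u*=np.sign(u@v)
    return np.degrees(np.arctan2(v[1],v[0])),np.degrees(np.arctan2(u[1],u[0])),m
for n,fi,cc in(('w1',1,c),('top0',0,(.5485,.2464)),('side0',0,(.5502,.2482))): print(n,arrow(load(n),fi,np.array(cc)))
E
```

```text
pred foot rear top corner -0.113 [152.1 203.1] front top [152.5 183.8] rear bottom [153.4 206.3]
pred foot rear top corner -0.003 [205.5 197.4] front top [204.4 178.4] rear bottom [206.2 200.6]
186 L [32, 31, 30, 30, 29, 30, 30, 30, 87, 147, 156, 155, 155, 156, 158, 157, 157, 155, 154, 156] R [157, 156, 157, 155, 156, 155, 154, 155, 155, 155, 150, 75, 40, 38, 37, 39, 38]
189 L [43, 43, 44, 44, 44, 43, 43, 44, 95, 151, 156, 154, 153, 155, 157, 157, 155, 154, 154, 152] R [247, 247, 247, 247, 247, 247, 247, 247, 247, 202, 149, 85, 44, 38, 38, 38, 39]
192 L [43, 44, 43, 44, 43, 43, 43, 43, 113, 153, 157, 156, 154, 154, 155, 157, 156, 155, 154, 151] R [156, 156, 157, 156, 156, 157, 157, 157, 157, 157, 156, 118, 102, 98, 98, 94, 95]
195 L [44, 43, 44, 43, 44, 44, 44, 44, 122, 155, 158, 156, 155, 156, 156, 156, 156, 156, 158, 158] R [155, 155, 154, 156, 157, 157, 157, 156, 155, 155, 157, 127, 101, 97, 97, 97, 96]
499 ((0.5488574504852295, 0.24482248723506927), 0.042450010776519775) ((0.5488675832748413, 0.24486489593982697), (0.08405160903930664, 0.08442261070013046), 59.87152862548828)
w1 (np.float64(123.967465955786), np.float64(123.21024962777136), array([-0.00423428,  0.00677286]))
top0 (np.float64(124.33289492333186), np.float64(122.93095453820831), array([-0.00434345,  0.00614771]))
side0 (np.float64(123.13112283518198), np.float64(123.02206193500851), array([-0.00466394,  0.00581049]))
```

Emit:
play_rows(commands=[[[-0.4, 0, 0, 0, 0, 0, 0], [-1.4, 0, 0, 0, 0, 0, 0], [-3, 0, 0, 0, 0, 0, 0], [-5, 0, 0, 0, 0, 0, 0], [-7, 0.1, 0, 0, 0, 0, 0], [-9, 0.1, 0, 0, 0, 1, 0], [-11, 0.1, 0, 0, 0, 4, 0], [-13, 0.1, 0, 0, 0, 8, 0], [-15, 0.2, 0, 0, 0, 12.5, 0], [-17, 0.2, 0, 0, 0, 17, 0], [-19, 0.2, 0, 0, 0, 21.5, 0], [-21, 0.3, 0, 0, 0, 26, 0], [-23, 0.3, 0, 0, 0, 30.5, 0], [-25, 0.3, 0, 0, 0, 35, 0], [-27, 0.4, 0, 0, 0, 39.5, 0], [-29, 0.4, 0, 0, 0, 44, 0], [-30.8, 0.4, 0, 0, 0, 48.5, 0], [-32, 0.4, 0, 0, 0, 53, 0], [-32.5, 0.4, 0, 0, 0, 56, 0], [-32.55, 0.4, 0, 0, 0, 56.9, 0]]])

```text
clock: 17.43
tool_pos: [0.5346, 0.2693, 0.2488]
orientation: [180.0, -0.0, -146.9]
force: [0.3, 0.1, -3.5]
opening: 0.0117
gripper_force: 30.0
```

Emit:
play_rows(commands=[[[0, 0, 0.3, 0, 0, 0, 0], [0, 0, 1, 0, 0, 0, 0], [0, 0, 2, 0, 0, 0, 0], [0, 0, 3, 0, 0, 0, 0], [0, 0, 4, 0, 0, 0, 0], [0, 0, 4.9, 0, 0, 0, 0], [0, 0, 5.4, 0, 0, 0, 0], [0, 0, 5.5, 0, 0, 0, 0], [0, 0, 5.5, 0, 0, 0, 0], [0, 0, 5.5, 0, 0, 0, 0], [0, 0, 5.5, 0, 0, 0, 0]]])

```text
clock: 18.35
tool_pos: [0.5355, 0.2676, 0.1951]
orientation: [180.0, 0.1, -146.9]
force: [-0.8, -0.6, -3.4]
opening: 0.0117
gripper_force: 30.0
```

```bash
python3 - <<'E'
from h import *
o=get_obs(); print(o['tool_pos'],o['orientation'],o['force'],o['moment'],o['opening'],o['clock'])
print(cmd((.5354,.2674,.1947),(180,0,-146.9)))
im=np.zeros((600,800,3),np.uint8)
s=snapshot('side'); t=snapshot('top'); w=snapshot('wrist'); np.save('pics/s4.npy',s,allow_pickle=True)
im[:300,:400]=cv2.resize(s['frame'],(400,300)); im[300:,:400]=cv2.resize(w['frame'],(400,300)); im[:300,400:]=cv2.resize(t['frame'],(400,300)); im[300:,400:]=cv2.resize(s['frame'][90:270,220:460],(400,300))
psi=np.radians(-56.9); O=np.array([.549,.2465,.1]); Rz=R.from_euler('z',psi).as_matrix()
for p in((-.031,-.075,0),(-.019,.075,0),(.031,-.055,0),(.031,.055,0),(.031,-.055,.012),(.031,.055,.012),(-.019,-.075,.115),(-.019,.075,.115)):
    u=proj(s,O+Rz@np.array(p)); print(p,u.round(1)); cv2.circle(im,(int((u[0]-220)/.6+400),int((u[1]-90)/.6+300)),3,(255,0,255),1)
cv2.imwrite('pics/f1.png',im[:,:,::-1])
E
```

```text
[0.53554334 0.26759432 0.19510421] [ 1.79997501e+02  6.16287829e-02 -1.46871699e+02] [-0.80055779 -0.62471905 -3.38338244] [ 0.07499314 -0.00947936  0.0136175 ] 0.01174212927684033 18.35
([0.02, -0.01, 0.04], [0.0, 0.06, 0.03])
(-0.031, -0.075, 0) [305.3 159.7]
(-0.019, 0.075, 0) [346.3 201.8]
(0.031, -0.055, 0) [291.3 178.3]
(0.031, 0.055, 0) [324.  208.3]
(0.031, -0.055, 0.012) [291.4 175.2]
(0.031, 0.055, 0.012) [324.5 205.3]
(-0.019, -0.075, 0.115) [303.5 128.9]
(-0.019, 0.075, 0.115) [352.9 170.2]
```

View pics/f1.png

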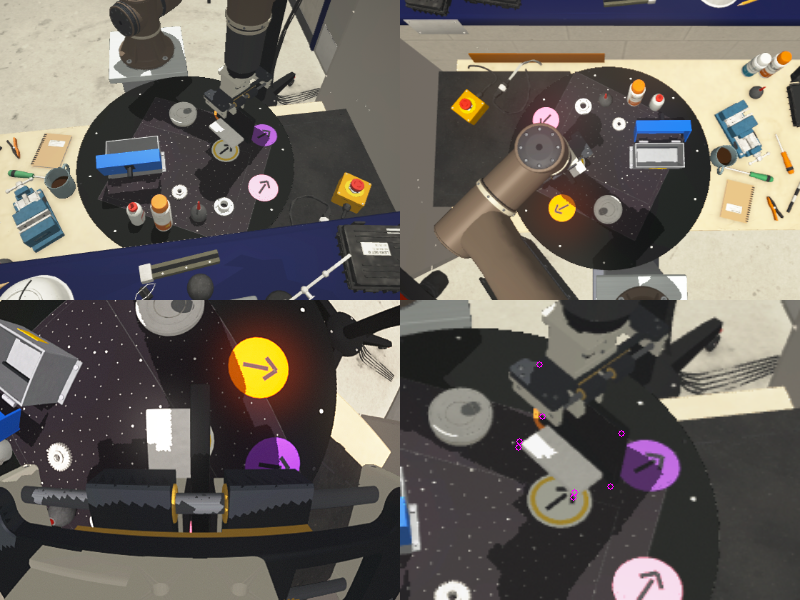

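The picture shows the plate upright over the yellow-ringed mark: the predicted foot corners, (519,443) and (574,493) in the crop, fall on the seen ones. The flap is still open and the other things are undisturbed.

```bash
python3 -c "
from plant import close_job; print(close_job())"
```

```text
the job is handed in; nothing more can be done
None
```

I handed the job in at about 18 s on the robot's clock. The flap is open at its stop. The gripper alone holds the plate upright over the mark, with its underside at about 10 cm, dotted face along the arrow, and the other things left in place.

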